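Snap the controller board onto its posts

TASK

Take the green circuit board from its foam pad, lay it loosely on the four white snap posts in the open blue housing and let go of it, then press it down until all four posts have clicked through and the board sits fully home and flat, either way round. Leave the manifold, the bottle and the waste tub standing where they are.

Things in the scene. Friction and masses are not known exactly. Their poses are not given: they have to be found in the camera images.
- board: Loose green circuit board, 110 (own x) x 160 (own y) x 4 mm, about 0.24 kg, lying component side up on a fixed pink foam pad 170 x 210 x 12 mm. Origin: centre of its underside; z up. Four 12 x 12 mm square through holes edged in copper. Fits the housing either way round. The areas around x = +-42, y = +-42 mm are bare, to be pressed with closed fingertips. A 16 mm high terminal block lies at x = 0, y = -68 mm.
- sink (a point): Centre of the top of the board's finned aluminium heat sink, 40 mm above the board's underside, over its origin. The sink is a solid block 36 mm (board x) by 60 mm (board y), 36 mm high above the board: grip the board by it, across the 36 mm.
- housing: Open blue controller housing fixed to the bench, 150 (own x) x 200 (own y) mm, rim 14 mm high. Origin: centre of its underside, on the bench; z up. Four white snap posts at x = +-42, y = +-65 mm, as the board's holes. Laid loosely on them, the board's underside stops about 41 mm up. A clicked corner may float up 1.5 mm; one not clicked stays 5 mm or more too high.
- post0 (a point): Post at x = -42, y = -65 mm of the housing; point at its shoulder, z = 30 mm, 20 mm in diameter, on which the board's underside finally rests. Above: a 10 mm round core, straight to z = 44 mm, tapering to a 2 mm point at z = 52 mm, and two spring barbs facing +x and -x, 17 mm over both at their widest (z = 35.5 to 37 mm), narrowing upward to 7 mm at z = 46 mm.
- post1 (a point): Post like post0, at x = -42, y = 65 mm of the housing, z = 30 mm. About 8 N at a post squeezes its barbs in (10 to 25 N with fingertips on the board beside it); they spring out over the board only when it is practically down on the shoulder. Press corner by corner.
- post2 (a point): Post like post0, at x = 42, y = -65 mm of the housing, z = 30 mm.
- post3 (a point): Post like post0, at x = 42, y = 65 mm of the housing, z = 30 mm. Numbers of holes and posts need not match.
- hole0 (a point): Centre of a board hole, on the board's underside, at x = -42, y = -65 mm of the board. Fully home it is 30 to 31.5 mm above the bench.
- hole1 (a point): Centre of a board hole, on the board's underside, at x = -42, y = 65 mm of the board. Fully home it is 30 to 31.5 mm above the bench.
- hole2 (a point): Centre of a board hole, on the board's underside, at x = 42, y = -65 mm of the board. Fully home it is 30 to 31.5 mm above the bench.
- hole3 (a point): Centre of a board hole, on the board's underside, at x = 42, y = 65 mm of the board. Fully home it is 30 to 31.5 mm above the bench.
- manifold: Bystander: loose blue column manifold, 65 x 200 (own y) mm, 105 mm high with its row of white columns; origin at the centre of its underside.
- reagent: Bystander: loose amber bottle with a blue cap, 68 mm in diameter, 150 mm high; origin at the centre of its underside.
- waste: Bystander: loose pink waste tub with a blue lid, 114 mm in diameter, 132 mm high; origin at the centre of its underside.
Things that resemble listed ones, but are neither listed nor needed, are in the scene too. Of the things like the board, leave any that is black, brown or yellow; of the rest the larger one is meant.

How it is judged:
On the way:
1. the board lies loosely on the four posts, not yet clicked, released and at rest (z of hole0 in the frame of housing between 0.034 and 0.048 m and z of hole1 in the frame of housing between 0.034 and 0.048 m and z of hole2 in the frame of housing between 0.034 and 0.048 m and z of hole3 in the frame of housing between 0.034 and 0.048 m and horizontal distance between board and housing below 0.006 m and contact force between the fingers and board below 0.3 N and linear speed of board below 0.03 m/s), for 0.2 s.
At the end, for the whole second after the job is handed in: The underside of the board at each of its four holes is 28 to 32.5 mm above the housing's underside (clicked under the barbs of all four posts), the board is centred on the housing within 4 mm and in line with it within 0.06 rad (either way round), right way up, at rest and released (z of hole0 in the frame of housing between 0.028 and 0.0325 m and z of hole1 in the frame of housing between 0.028 and 0.0325 m and z of hole2 in the frame of housing between 0.028 and 0.0325 m and z of hole3 in the frame of housing between 0.028 and 0.0325 m and horizontal distance between board and housing below 0.004 m and angle between the x axis of board and the x axis of housing, either way round below 0.06 rad and angle between board's own z axis and vertical below 0.1 rad and linear speed of board below 0.02 m/s and angular speed of board below 0.2 rad/s); the robot touches nothing.
It fails at once if the blue column manifold shifted by more than 30 mm or tipped (distance of manifold from where it was at the start of the episode above 0.03 m or angle between manifold's own z axis and vertical above 0.35 rad).
It fails at once if the amber bottle shifted by more than 30 mm or tipped (distance of reagent from where it was at the start of the episode above 0.03 m or angle between reagent's own z axis and vertical above 0.35 rad).
It fails at once if the pink waste tub shifted by more than 30 mm or tipped (distance of waste from where it was at the start of the episode above 0.03 m or angle between waste's own z axis and vertical above 0.35 rad).
It also fails if it takes over 64 s, if anything falls off the work surface, if the arm or the gripper's body presses on something with over 40 N, if the wrist force passes 120 N, or if a joint passes its speed limit or range.

ROBOT

A 6-joint arm with a two-finger parallel gripper is mounted at the origin on the work surface. World frame = base frame: x ahead of the robot, y to its left, z up, the work surface at z = 0. Lengths are in m, angles in rad, forces in N, time in s.
With the tool pointing down it reaches from about 0.35 to 0.775 m from the base axis. Payload 7.3 kg.
Tool frame: the origin (TCP) lies at the very end of the fingers, on their centre line; the grasp point (between the pads) lies 19 mm behind it (bot.grip_point_offset is the distance from the TCP to the grasp point, in m); z points along the fingers, y is the line along which they close (so a half turn about z gives the same grasp; the last joint's range is limited). The gripper opens to 92 mm and grips with 3 to 60 N. Pads are 19 mm wide; open, the fingers measure 130 mm over their backs; the gripper's body (75 mm by 190 mm) begins 47 mm behind the grasp point.
Start: joints at [0.973, 0.342, 1.524, -0, 1.275, -0.146], TCP at [0.229, 0.472, 0.227] pointing down, gripper open.
Joint ranges: [-2.53, 2.53], [-0.77, 2.02], [0.04, 2.7], [-1, 4.14], [0.28, 2.66], [-3.11, 3.11]. Speed limits (rad/s): [2.57, 2.57, 3.14, 3.14, 3.14, 3.14].

INTERFACE

Orientations are given as a unit quaternion [w, x, y, z].
In Python, from workcell import bot gives the robot as it stands. The module is installed in compiled form; this text tells all that it offers.
- The arm moves only by the tool send_rows, never from a script. Its argument "moves" is text: rows parted by semicolons, each of 6 numbers parted by spaces: the shift along the tool's x, y, z in mm, then the turn, a rotation vector about the tool's x, y, z in rad. In form: tx ty tz rx ry rz; .... A call has 1 to 20 rows; each row is the pose to reach, as a shift and turn from the pose commanded when the call began, along the tool's axes at that moment; what a row does not reach only later rows make up. A row lasts 1/12 s, in which the tool goes at most 41.7 mm and 7.16 degrees, less where a joint would pass 70% of its speed; a pose out of reach is approached as far as the arm can. A call with a gripper value outside its range is refused whole. "hand" is the finger opening in mm, from 0 to 91.8, set as the call begins (left out, the last holds). The fingers move at their own pace and stop on an object; "squeeze" is the grip in N (left out, the last holds). Time passes only in rows, so rows that repeat a pose let the fingers close. It gives the time, the measured TCP pose, the force, the opening and the grip force at its end, in the units of the state.
- bot.state(): the state, without advancing time (a new reading comes with each control period).
- bot.camera(name): name is "scene" or "top" or "wrist"; returns the picture (480x640x3 uint8, red, green, blue); there is no depth.
- bot.calibration(name): a dict with "fx", "fy", "cx", "cy" (pixels), "origin" and "attitude" of the camera in the world. Camera axes: x right, y down, z forward; pixel columns grow to the right and rows downward; lengths in m; the calibration is good to about 2 mm. A picture is of the moment at which its call begins: read the wrist's pose just before it. calibration takes no time and is no camera call; for the wrist camera it gives the pose at the moment of the call.
- bot.hand_in(): hands the job in; it is judged then, once.
The state is a dict: "clock": time; "joints": joint angles; "joint_vel": joint speeds; "tau": joint torques, N m; "tool_pos": TCP position; "ee_rot": TCP orientation; "force": force on the tool from outside, world axes, zero at the start; "wrist_torque": the same for the moment, N m; "gripper_width": finger opening in m; "finger_force": force on a finger pad.
Only numpy, scipy, OpenCV 4.12 (cv2) and the standard library are available. Lean on these libraries where they do the work, as an engineer would, in place of code of your own. Each camera call takes 0.05 s, during which the arm holds its last target. There are 200 camera calls.

## Working session

There is one attempt and no reset: what is moved stays moved. The work goes in short steps, Python scripts to look and compute and a tool call to move; the robot and the scene stay as the last step left them, time stands still between calls to the robot, and variables do not carry over. Pictures are saved under pics/ and viewed, at most 10 in all, crops included, and the job is handed in when it is done.

Besides the shell and the picture viewer there is one more tool, called after "Call:" by a JSON object that holds its "op" and its "data", one argument or row to a line. send_rows: Moves the arm, as the interface text tells. Its arguments: {"type":"object","properties":{"moves":{"type":"string"},"hand":{"type":"number"},"squeeze":{"type":"number"}},"required":["moves"]}

```bash
mkdir -p pics
python3 - <<'E'
from workcell import bot
import cv2
for n in("scene","top"):
    im=bot.camera(n); cv2.imwrite(f"pics/{n}0.png",im[:,:,::-1])
    print(n,bot.calibration(n))
print(bot.state())
E
```

```text
scene {'fx': 556.1485888192663, 'fy': 556.1485888192663, 'cx': 313.8971240929028, 'cy': 241.74958685486988, 'origin': array([1.06798511, 0.51620794, 1.13065328]), 'attitude': array([-0.11438552,  0.38382277,  0.87241251, -0.28016505])}
top {'fx': 433.9941759898893, 'fy': 433.9941759898893, 'cx': 319.9993938073009, 'cy': 240.25935165835728, 'origin': array([0.3313863 , 0.01543964, 1.32275124]), 'attitude': array([-0.04175593,  0.70987039, -0.70048216,  0.06054104])}
{'clock': 0.1, 'joints': array([ 9.72978190e-01,  3.42675820e-01,  1.52488714e+00, -4.30024775e-06,
        1.27535670e+00, -1.45993298e-01]), 'joint_vel': array([-0.0001205 , -0.00193345, -0.00383115,  0.00107276, -0.00021384,
        0.00096408]), 'tau': array([ 1.40218217e-03, -4.32005024e+01, -2.44695890e+01,  7.19139981e-02,
        5.26250002e-02, -3.82908433e-05]), 'tool_pos': array([0.22900726, 0.47204899, 0.22611461]), 'ee_rot': array([-2.39196312e-04,  2.23995030e-01,  9.74590061e-01, -6.18893271e-04]), 'force': array([-0.48404836, -0.04881352, -0.07861228]), 'wrist_torque': array([-0.02632753,  0.0511573 , -0.00845364]), 'finger_force': 0.0, 'gripper_width': 0.09238970450105373}
```

View pics/top0.png

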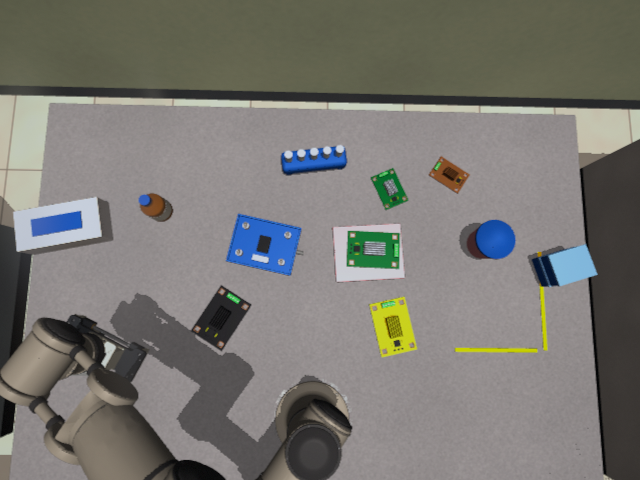

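View pics/scene0.png

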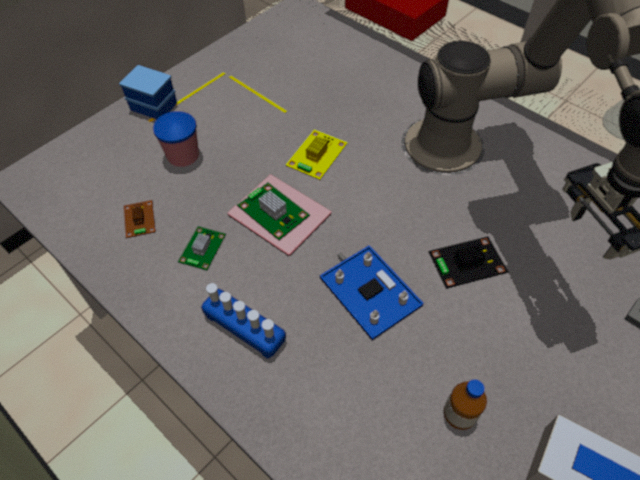

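Top view: the target board on its pink pad is at about (374,250), its terminal block is on the right, and the housing is at (264,244). The smaller green board at (390,188) is a decoy, and the manifold, bottle and tub are clear of the path.

```bash
cat > h.py <<'E'
from workcell import bot
import numpy as np, cv2
from scipy.spatial.transform import Rotation as R
def rot(q): return R.from_quat(np.roll(q,-1))
def cast(c,uv,z):
    uv=np.atleast_2d(uv).astype(float)
    d=np.c_[(uv[:,0]-c['cx'])/c['fx'],(uv[:,1]-c['cy'])/c['fy'],np.ones(len(uv))]
    d=rot(c['attitude']).apply(d); o=np.array(c['origin'])
    return o+d*((z-o[2])/d[:,2])[:,None]
def proj(c,p):
    q=rot(c['attitude']).inv().apply(np.atleast_2d(p)-c['origin'])
    return np.c_[q[:,0]/q[:,2]*c['fx']+c['cx'],q[:,1]/q[:,2]*c['fy']+c['cy']]
def hsv(im): return cv2.cvtColor(im,cv2.COLOR_RGB2HSV)
def blobs(m,amin=5):
    n,l,s,ce=cv2.connectedComponentsWithStats(m.astype(np.uint8))
    return [(ce[i],s[i]) for i in range(1,n) if s[i][4]>=amin]
def totool(p,q=None,yaw=None):
    """world TCP target -> shift in the tool's axes (mm)"""
    s=bot.state(); return rot(s['ee_rot']).inv().apply(np.asarray(p)-s['tool_pos'])*1000
E
cat > a.py <<'E'
from h import *
im=cv2.cvtColor(cv2.imread("pics/top0.png"),cv2.COLOR_BGR2RGB); c=bot.calibration("top"); H=hsv(im)
def rect(m,z,name):
    cs,_=cv2.findContours(m.astype(np.uint8),cv2.RETR_EXTERNAL,cv2.CHAIN_APPROX_NONE)
    k=max(cs,key=cv2.contourArea); p=cast(c,k[:,0,:],z)[:,:2]
    (cx,cy),(w,h),a=cv2.minAreaRect((p*1000).astype(np.float32)); print(name,cx,cy,w,h,a)
def win(m,x0,x1,y0,y1):
    o=np.zeros_like(m);o[y0:y1,x0:x1]=m[y0:y1,x0:x1];return o
g=(H[...,0]>45)&(H[...,0]<85)&(H[...,1]>100)
rect(win(g,335,405,222,285),.016,"board")
b=(H[...,0]>100)&(H[...,0]<125)&(H[...,1]>120)
rect(win(b,220,303,205,285),.014,"housing")
w=win((H[...,1]<60)&(H[...,2]>150),225,303,210,280)
for ce,s in blobs(w,4): print("white",ce,s[4],cast(c,ce,.035)[0])
cu=win((H[...,0]<25)&(H[...,1]>60)&(H[...,2]>120),335,405,222,285)
for ce,s in blobs(cu,3): print("cu",ce,s[4],cast(c,ce,.016)[0])
E
python3 a.py; python3 -c "
from h import *
c=bot.calibration('wrist');s=bot.state();print(c);print(rot(s['ee_rot']).inv().apply(c['origin']-s['tool_pos']),(rot(s['ee_rot']).inv()*rot(c['attitude'])).as_matrix());print(rot(s['ee_rot']).as_matrix())"
```

```text
board 497.4991455078125 -179.49169921875 156.0933380126953 107.14436340332031 88.05781555175781
housing 508.8321533203125 152.958251953125 199.0939178466797 149.2596893310547 77.96217346191406
white [227.90909091 210.81818182] 11 [0.60478408 0.26063526 0.035     ]
white [246.33333333 211.83333333] 6 [0.60261516 0.20528502 0.035     ]
white [273.2 211.6] 5 [0.60472111 0.12454638 0.035     ]
white [231.75 213.25] 8 [0.59751596 0.248828   0.035     ]
white [283.875 215.875] 8 [0.59211568 0.09207187 0.035     ]
white [233.4 221.8] 5 [0.57144272 0.24284276 0.035     ]
white [247.22222222 225.22222222] 9 [0.56168748 0.20116687 0.035     ]
white [301.375 225.5  ] 8 [0.56348454 0.03880097 0.035     ]
white [229.4  229.32] 25 [0.54836914 0.25383857 0.035     ]
white [243.4 225.6] 5 [0.56035093 0.21254129 0.035     ]
white [227.12 237.36] 25 [0.52393314 0.25960235 0.035     ]
white [287.42857143 235.19047619] 21 [0.53329922 0.08006373 0.035     ]
white [238.7 252.3] 20 [0.47957131 0.22349221 0.035     ]
white [260.0326087 258.25     ] 92 [0.46270871 0.15975691 0.035     ]
white [281.08 261.92]
[... 774 characters left out ...]
 0.035     ]
cu [392.25 235.75] 4 [ 0.53955982 -0.23947413  0.016     ]
cu [352. 237.] 3 [ 0.53376692 -0.11591711  0.016     ]
{'fx': 372.64787801981726, 'fy': 372.64787801981726, 'cx': 310.80023916584065, 'cy': 246.4658866059017, 'origin': array([0.16737902, 0.50255358, 0.38379223]), 'attitude': array([0.11000751, 0.84053203, 0.52613281, 0.06773865])}
[ 0.06879231  0.00032912 -0.15766519] [[-6.51048151e-04 -9.66573038e-01 -2.56390596e-01]
 [ 9.99999625e-01 -4.83015823e-04 -7.18348638e-04]
 [ 5.70495711e-04 -2.56390967e-01  9.66572991e-01]]
[[-8.99652339e-01  4.36606363e-01 -7.43494729e-04]
 [ 4.36606955e-01  8.99651687e-01 -1.09917689e-03]
 [ 1.88978663e-04 -1.31349203e-03 -9.99999120e-01]]
```

```bash
cat > go.py <<'E'
from h import *
import sys
x,y,z,yaw=map(float,sys.argv[1:5])  # yaw: world angle (deg) of tool y
s=bot.state(); Rc=rot(s['ee_rot'])
a=np.radians(yaw); ty=np.array([np.cos(a),np.sin(a),0]); tz=np.array([0,0,-1.]); tx=np.cross(ty,tz)
Rt=R.from_matrix(np.c_[tx,ty,tz])
print(np.round(totool([x,y,z]),1),np.round((Rc.inv()*Rt).as_rotvec(),4),s['clock'])
E
python3 go.py .4975 -.1795 .2 -1.94;python3 go.py .4975 -.1795 .2 178.06
```

```text
[-526.  -468.9   26.6] [-1.3000e-03  6.0000e-04  1.1528e+00] 0.1
[-526.  -468.9   26.6] [-7.0000e-04 -1.4000e-03 -1.9888e+00] 0.1
```

Call:
{"op": "send_rows", "data": {
  "moves": "-526 -469 26.6 0 0 1.153;-526 -469 26.6 0 0 1.153;-526 -469 26.6 0 0 1.153;-526 -469 26.6 0 0 1.153;-526 -469 26.6 0 0 1.153;-526 -469 26.6 0 0 1.153;-526 -469 26.6 0 0 1.153;-526 -469 26.6 0 0 1.153;-526 -469 26.6 0 0 1.153;-526 -469 26.6 0 0 1.153;-526 -469 26.6 0 0 1.153;-526 -469 26.6 0 0 1.153;-526 -469 26.6 0 0 1.153;-526 -469 26.6 0 0 1.153;-526 -469 26.6 0 0 1.153;-526 -469 26.6 0 0 1.153;-526 -469 26.6 0 0 1.153;-526 -469 26.6 0 0 1.153;-526 -469 26.6 0 0 1.153;-526 -469 26.6 0 0 1.153",
  "hand": 70
}}

```text
clock: 1.77
tool_pos: [0.497, -0.1786, 0.1995]
ee_rot: [-0.001, 0.719, 0.695, -0.0]
force: [0.4, 0.2, -0.6]
gripper_width: 0.07
finger_force: 0.0
```

Run:
```python
from h import *
c=bot.calibration("wrist");im=bot.camera("wrist");cv2.imwrite("pics/w1.png",im[:,:,::-1]);s=bot.state();print(s['tool_pos'],s['clock'],s['joint_vel'].max(),s['joints'])
g=np.load if 0 else None
H=hsv(im);m=((H[...,0]>45)&(H[...,0]<85)&(H[...,1]>100)).astype(np.uint8)
cs,_=cv2.findContours(m,cv2.RETR_EXTERNAL,cv2.CHAIN_APPROX_NONE)
k=max(cs,key=cv2.contourArea);p=cast(c,k[:,0,:],.016)[:,:2]
print(cv2.minAreaRect((p*1000).astype(np.float32)),cv2.boundingRect(k))
```

```text
[ 0.49706933 -0.17811587  0.19985106] 1.8167 0.014125061268220968 [-4.89513435e-01  3.71343043e-01  1.55775312e+00  4.09402053e-04
  1.21383611e+00 -4.56196549e-01]
((496.9075927734375, -178.64651489257812), (158.165771484375, 108.84274291992188), 88.05806732177734) (249, 136, 124, 168)
```

View pics/w1.png

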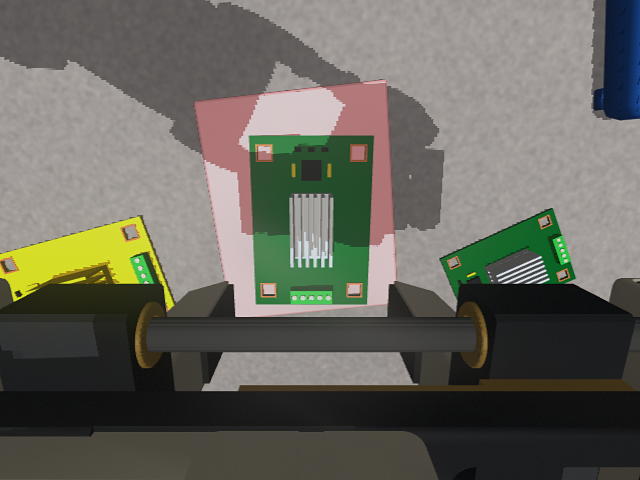

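Wrist view: the board is whole at cols 249–373, rows 136–304, with the sink centred between the fingers. Its measured size of 158×109 mm fits, so I will descend.

Call:
{"op": "send_rows", "data": {
  "moves": "0.5 0 40 0 0 0;0.5 0 80 0 0 0;0.5 0 115 0 0 0;0.5 0 145 0 0 0;0.5 0 165 0 0 0;0.5 0 176 0 0 0;0.5 0 176 0 0 0;0.5 0 176 0 0 0"
}}

```text
clock: 2.48
tool_pos: [0.4975, -0.1774, 0.0244]
ee_rot: [-0.0, 0.718, 0.696, -0.0]
force: [0.3, -0.5, 0.4]
gripper_width: 0.0703
finger_force: 0.0
```

Call:
{"op": "send_rows", "data": {
  "moves": "0 0 0 0 0 0;0 0 0 0 0 0;0 0 0 0 0 0;0 0 0 0 0 0;0 0 0 0 0 0;0 0 0 0 0 0;0 0 0 0 0 0",
  "hand": 20,
  "squeeze": 30
}}

```text
clock: 3.07
tool_pos: [0.4977, -0.1788, 0.0244]
ee_rot: [0.0, 0.719, 0.695, 0.0]
force: [-1.7, -0.1, 3.8]
gripper_width: 0.0358
finger_force: 30.0
```

```bash
python3 go.py .509 .153 .2 -12.04
```

```text
[ 332.     0.  -175.6] [1.00e-04 0.00e+00 1.76e-01] 3.0667
```

Call:
{"op": "send_rows", "data": {
  "moves": "0 0 0 0 0 0;0 0 0 0 0 0;0 0 0 0 0 0;0 0 -40 0 0 0",
  "hand": 70
}}

```text
clock: 3.4
tool_pos: [0.4935, -0.1767, 0.0579]
ee_rot: [-0.007, 0.719, 0.695, -0.002]
force: [-1.0, -0.0, -0.1]
gripper_width: 0.0581
finger_force: 0.0
```

Call:
{"op": "send_rows", "data": {
  "moves": "0 0 -40 0 0 0;40 0 -80 0 0 0.08;80 0 -120 0 0 0.176;332 0 -136 0 0 0.176;332 0 -136 0 0 0.176;332 0 -136 0 0 0.176;332 0 -136 0 0 0.176;332 0 -136 0 0 0.176;332 0 -136 0 0 0.176;332 0 -136 0 0 0.176;332 0 -136 0 0 0.176;332 0 -136 0 0 0.176;332 0 -136 0 0 0.176;332 0 -136 0 0 0.176"
}}

```text
clock: 4.57
tool_pos: [0.5089, 0.1518, 0.1998]
ee_rot: [-0.0, 0.778, 0.629, -0.0]
force: [0.1, 0.7, 0.4]
gripper_width: 0.07
finger_force: 0.0
```

```bash
cat > hz.py <<'E'
from h import *
import sys
c=bot.calibration("wrist");im=bot.camera("wrist");cv2.imwrite(f"pics/{sys.argv[1]}.png",im[:,:,::-1]);s=bot.state();print(s['tool_pos'],s['clock'])
def rect(im,c,name,ctr):
    H=hsv(im);m=((H[...,0]>100)&(H[...,0]<125)&(H[...,1]>120)).astype(np.uint8)
    cs,_=cv2.findContours(m,cv2.RETR_EXTERNAL,cv2.CHAIN_APPROX_NONE)
    k=max((k for k in cs if np.hypot(*(cv2.minAreaRect(k)[0]-ctr))<60),key=cv2.contourArea)
    for z in(.014,):
        p=cast(c,k[:,0,:],z)[:,:2];print(name,cv2.minAreaRect((p*1000).astype(np.float32)),cv2.boundingRect(k))
rect(im,c,"wrist",proj(c,[.509,.153,.014])[0])
cs=bot.calibration("scene");rect(cv2.imread("pics/scene0.png")[:,:,::-1].copy(),cs,"scene",proj(cs,[.509,.153,.014])[0])
E
python3 hz.py w2
```

```text
[0.50895079 0.15172601 0.19982606] 4.6167
wrist ((509.0649108886719, 155.62704467773438), (196.65560913085938, 149.30917358398438), 77.89158630371094) (225, 108, 172, 209)
scene ((512.5989990234375, 155.67784118652344), (202.52171325683594, 151.39791870117188), 77.99820709228516) (320, 246, 103, 93)
```

View pics/w2.png

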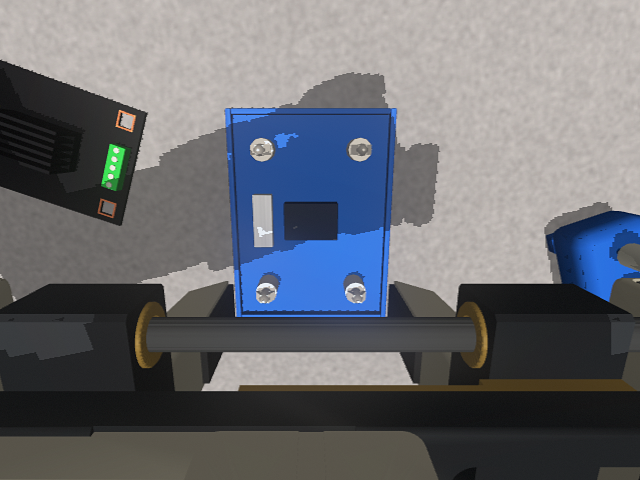

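The wrist view shows four posts near (262,149), (360,149), (265,293) and (355,293). The gripper hides the near rim, so I will use the posts.

Run:
```python
from h import *
c=bot.calibration("wrist");im=cv2.imread("pics/w2.png")[:,:,::-1].copy();H=hsv(im)
m=(H[...,1]<90)&(H[...,2]>90)
P=[]
for u,v in((262,149),(360,149),(265,293),(355,293)):
    w=np.zeros_like(m);w[v-20:v+20,u-20:u+20]=m[v-20:v+20,u-20:u+20]
    ce,s=max(blobs(w),key=lambda b:b[1][4])
    e=cv2.minEnclosingCircle(np.argwhere(w)[:,::-1].astype(np.float32))
    P.append((s[0]+s[2]/2-.5,s[1]+s[3]/2-.5)); print(ce,s,e)
for z in(.03,.037,.045):
    q=cast(c,P,z)[:,:2]*1000; print(z,q.mean(0),np.linalg.norm(q[0]-q[1]),np.linalg.norm(q[2]-q[3]),np.linalg.norm(q[0]-q[2]),np.linalg.norm(q[1]-q[3]),np.degrees(np.arctan2(*(q[2]+q[3]-q[0]-q[1])[::-1])))
cv2.imwrite("pics/w2c.png",cv2.resize(im[110:325,220:405,::-1],None,fx=2.7,fy=2.7,interpolation=cv2.INTER_NEAREST))
```

```text
[261.36403509 149.18640351] [250 138  24  24 456] ((262.1000061035156, 149.5), 12.909791946411133)
[359.59381898 149.13465784] [348 138  24  24 453] ((358.69671630859375, 148.81967163085938), 12.882672309875488)
[266.71169355 288.94758065] [256 275  23  28 496] ((265.5, 288.5), 14.983424186706543)
[354.4063745  288.78884462] [344 274  22  29 502] ((354.5652160644531, 288.6956481933594), 14.778876304626465)
0.03 [509.57596966 156.0366163 ] 83.34567949619489 82.03158230753176 126.15621454393367 125.61992240672978 -102.08599891563348
0.037 [509.87935954 157.39031504] 81.56408781430403 80.27808067943458 123.45950772230921 122.93467933003468 -102.08599891563344
0.045 [510.22609083 158.93739932] 79.52798303500006 78.27407881875212 120.37755706902409 119.86583009952588 -102.0859989156334
```

View pics/w2c.png

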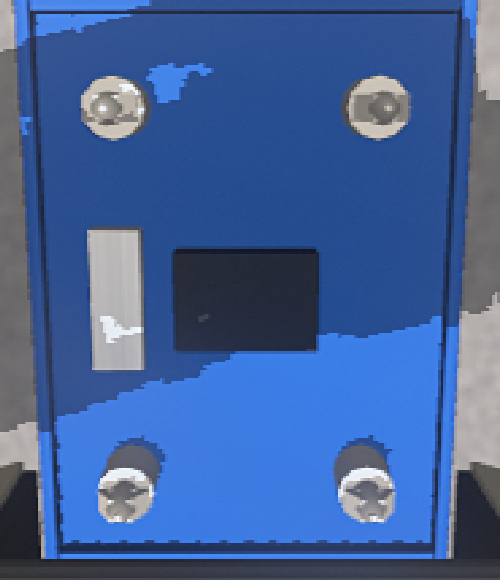

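```bash
python3 - <<'E'
from h import *
c=bot.calibration("wrist")
P=[(261.5,149.5),(359.5,149.5),(266.8,292),(355.5,292)]
q=cast(c,P,.03)[:,:2]*1000; print(q.mean(0),np.linalg.norm(q[0]-q[1]),np.linalg.norm(q[2]-q[3]),np.linalg.norm(q[0]-q[2]),np.linalg.norm(q[1]-q[3]))
print(np.degrees(np.arctan2(*(q[2]+q[3]-q[0]-q[1])[::-1])))
# housing centre by upper rim edge & width: scaled by known 130
u=(q[0]+q[1])/2; d=(q[2]+q[3]-q[0]-q[1]);d/=np.linalg.norm(d); print(u+d*65)
E
python3 go.py .4977 -.1788 .07 -1.94
```

```text
[509.36666675 154.1581989 ] 83.34567949619489 83.38518805935287 129.66589802643406 129.6303257326473
-101.91926732130163
[509.3303283  153.98604752]
[-325.5   58.6  129.9] [-0.0006  0.0003 -0.178 ] 4.6167
```

Call:
{"op": "send_rows", "data": {
  "moves": "-325.5 58.6 0 0 0 -0.177;-325.5 58.6 0 0 0 -0.177;-325.5 58.6 0 0 0 -0.177;-325.5 58.6 0 0 0 -0.177;-325.5 58.6 0 0 0 -0.177;-325.5 58.6 0 0 0 -0.177;-325.5 58.6 0 0 0 -0.177;-325.5 58.6 40 0 0 -0.177;-325.5 58.6 80 0 0 -0.177;-325.5 58.6 115 0 0 -0.177;-325.5 58.6 115 0 0 -0.177;-325.5 58.6 145 0 0 -0.177;-325.5 58.6 165 0 0 -0.177;-325.5 58.6 175.5 0 0 -0.177;-325.5 58.6 175.5 0 0 -0.177;-325.5 58.6 175.5 0 0 -0.177;-325.5 58.6 175.5 0 0 -0.177"
}}

```text
clock: 6.03
tool_pos: [0.4995, -0.1779, 0.0264]
ee_rot: [0.001, 0.719, 0.695, 0.0]
force: [-0.4, 0.4, -0.2]
gripper_width: 0.0698
finger_force: 0.0
```

Call:
{"op": "send_rows", "data": {
  "moves": "0 0 0 0 0 0;0 0 0 0 0 0;0 0 0 0 0 0;0 0 0 0 0 0;0 0 0 0 0 0;0 0 0 0 0 0;0 0 0 0 0 0",
  "hand": 20
}}

```text
clock: 6.62
tool_pos: [0.4984, -0.1774, 0.0247]
ee_rot: [-0.0, 0.719, 0.695, 0.0]
force: [-2.0, 1.2, 2.0]
gripper_width: 0.0359
finger_force: 30.0
```

```bash
python3 go.py .5094 .1540 .12 -11.92; python3 -c "
from h import *
print(bot.state())"
```

```text
[ 3.316e+02  1.000e-01 -9.520e+01] [-1.00e-04 -1.00e-04  1.75e-01] 6.6167
{'clock': 6.6167, 'joints': array([-4.87040249e-01,  5.97194890e-01,  1.74793409e+00,  1.28966581e-04,
        7.96620197e-01, -4.54114782e-01]), 'joint_vel': array([ 5.22101054e-04,  2.83720607e-03, -4.91003444e-04, -4.08061885e-05,
        5.93286420e-05,  8.07831865e-05]), 'tau': array([ 4.81042522e-02, -4.69149256e+01, -1.66763932e+01,  7.95327849e-02,
       -2.44428925e-01, -1.84157834e-02]), 'tool_pos': array([ 0.4983594 , -0.17744159,  0.02473055]), 'ee_rot': array([-8.86886041e-05,  7.18682695e-01,  6.95338174e-01,  1.96032436e-05]), 'force': array([-1.96342957,  1.15040274,  2.01681561]), 'wrist_torque': array([-0.01664074,  0.20543025, -0.01983049]), 'finger_force': 29.998736791312695, 'gripper_width': 0.035876608210317594}
```

Call:
{"op": "send_rows", "data": {
  "moves": "0 0 -20 0 0 0;0 0 -50 0 0 0;20 0 -80 0 0 0;50 0 -95 0 0 0.05;85 0 -95 0 0 0.1;120 0 -95 0 0 0.15;155 0 -95 0 0 0.175;190 0 -95 0 0 0.175;225 0 -95 0 0 0.175;260 0 -95 0 0 0.175;290 0 -95 0 0 0.175;315 0 -95 0 0 0.175;328 0 -95 0 0 0.175;332 0 -95 0 0 0.175;332 0 -95 0 0 0.175;332 0 -95 0 0 0.175;332 0 -95 0 0 0.175"
}}

```text
clock: 8.03
tool_pos: [0.5094, 0.153, 0.1195]
ee_rot: [0.0, 0.777, 0.629, -0.0]
force: [-0.2, 0.2, -2.5]
gripper_width: 0.0358
finger_force: 30.0
```

Run:
```python
from h import *
for i in range(3):
    s=bot.state();c=bot.calibration("wrist");im=bot.camera("wrist");print(s['tool_pos'],s['gripper_width'],s['force'])
cv2.imwrite("pics/w3.png",im[:,:,::-1])
H=hsv(im);m=((H[...,0]>45)&(H[...,0]<85)&(H[...,1]>100)).astype(np.uint8)
cs,_=cv2.findContours(m,cv2.RETR_EXTERNAL,cv2.CHAIN_APPROX_NONE)
k=max(cs,key=cv2.contourArea)
s=bot.state();T=rot(s['ee_rot'])
p=cast(c,k[:,0,:],s['tool_pos'][2]-.0087); t=T.inv().apply(p-s['tool_pos'])[:,:2]*1000
print(t.min(0),t.max(0),cv2.minAreaRect(t.astype(np.float32)),cv2.boundingRect(k))
```

```text
[0.50938538 0.15296751 0.11946501] 0.0358308437230167 [-0.23288145  0.20086345 -2.5135308 ]
[0.50945611 0.15297775 0.11955221] 0.03597719940661652 [-0.01972879 -1.11326695 -2.39886833]
[0.50949513 0.15309262 0.11960252] 0.03579780617344672 [-0.19165726  0.16948273 -2.55227066]
[  3.26906001 -54.72745732] [78.22556289 54.82208086] ((40.73004150390625, 0.036739349365234375), (74.9032211303711, 109.53082275390625), 0.04635195806622505) (183, 125, 257, 166)
```

View pics/w3.png

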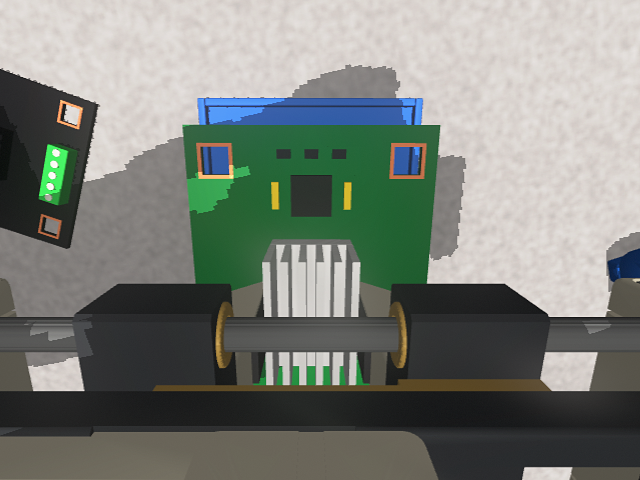

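```bash
python3 go.py .5096 .1552 .0587 -11.92
```

```text
[ 1.9 -0.3 61. ] [ 0.      0.0001 -0.0016] 8.1833
```

Call:
{"op": "send_rows", "data": {
  "moves": "1.9 -0.3 10 0 0 0;1.9 -0.3 25 0 0 0;1.9 -0.3 40 0 0 0;1.9 -0.3 50 0 0 0;1.9 -0.3 54 0 0 0;1.9 -0.3 56 0 0 0;1.9 -0.3 58 0 0 0;1.9 -0.3 60 0 0 0;1.9 -0.3 61 0 0 0;1.9 -0.3 62 0 0 0;1.9 -0.3 62 0 0 0"
}}

```text
clock: 9.1
tool_pos: [0.5096, 0.1563, 0.0578]
ee_rot: [0.0, 0.777, 0.63, 0.0]
force: [0.0, -0.4, -2.5]
gripper_width: 0.0362
finger_force: 30.0
```

Call:
{"op": "send_rows", "data": {
  "moves": "0 0 1 0 0 0;0 0 2 0 0 0;0 0 2.5 0 0 0;0 0 2.5 0 0 0"
}}

```text
clock: 9.43
tool_pos: [0.5094, 0.1563, 0.055]
ee_rot: [-0.0, 0.777, 0.63, -0.0]
force: [-0.1, 0.9, -2.9]
gripper_width: 0.0357
finger_force: 30.0
```

Call:
{"op": "send_rows", "data": {
  "moves": "0 0 0.7 0 0 0;0 0 1.4 0 0 0;0 0 1.4 0 0 0"
}}

```text
clock: 9.68
tool_pos: [0.5095, 0.1563, 0.0539]
ee_rot: [-0.0, 0.777, 0.63, 0.0]
force: [-0.0, -0.4, -0.2]
gripper_width: 0.0358
finger_force: 30.0
```

Run:
```python
from h import *
c=bot.calibration("wrist");im=bot.camera("wrist");cv2.imwrite("pics/w4.png",im[:,:,::-1]);s=bot.state();print(s['tool_pos'],s['force'],s['wrist_torque'])
cv2.imwrite("pics/w4.png",cv2.resize(im[80:330,160:460,::-1],None,fx=2,fy=2))
```

```text
[0.50947276 0.1562784  0.0538752 ] [-0.19241325  0.35439501 -0.65878351] [-0.08710409  0.23148716 -0.07184006]
```

View pics/w4.png

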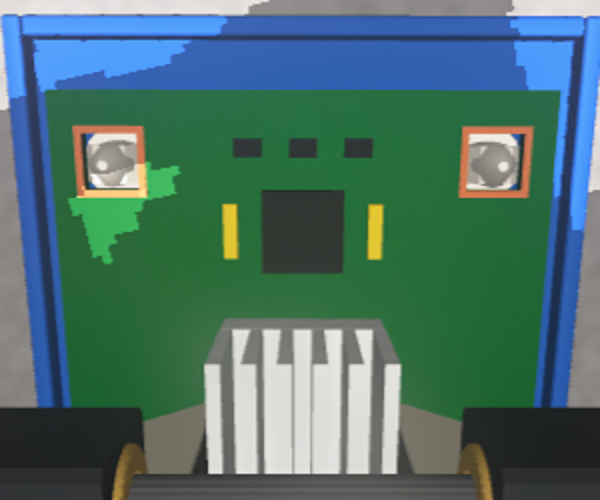

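The crop shows posts seated inside both visible holes, and the load cell shows the weight is carried. I will release and rise.

Call:
{"op": "send_rows", "data": {
  "moves": "0 0 0 0 0 0;0 0 0 0 0 0;0 0 0 0 0 0;0 0 0 0 0 0;0 0 -10 0 0 0;0 0 -40 0 0 0;0 0 -60 0 0 0;0 0 -60 0 0 0;0 0 -60 0 0 0;0 0 -60 0 0 0",
  "hand": 70
}}

```text
clock: 10.57
tool_pos: [0.5091, 0.1562, 0.1137]
ee_rot: [-0.0, 0.777, 0.63, -0.0]
force: [-0.4, -0.2, -1.0]
gripper_width: 0.0694
finger_force: 0.0
```

```bash
cat > corners.py <<'E'
from h import *
# hole heights from scene/top views: copper hole centres triangulated
import sys
s=bot.state();print(s['tool_pos'],s['force'],s['clock'])
yaw=np.radians(-11.92);ex=np.array([np.cos(yaw),np.sin(yaw)]);ey=np.array([-ex[1],ex[0]])
for sx,sy in((-42,-42),(-42,42),(42,-42),(42,42)):
    print(sx,sy,np.round(totool(np.r_[np.array([.5094,.1540])+(ex*sx+ey*sy)/1000,.060]),1))
E
python3 corners.py
```

```text
[0.5091423  0.15620082 0.11365345] [-0.44641759 -0.16711609 -0.9909714 ] 10.5667
-42 -42 [-44.1 -41.3  53.7]
-42 42 [ 39.9 -41.3  53.7]
42 -42 [-44.1  42.7  53.6]
42 42 [39.9 42.7 53.6]
```

Call:
{"op": "send_rows", "data": {
  "moves": "10 -10 0 0 0 0;25 -25 0 0 0 0;40 -41.5 0 0 0 0;40 -41.5 0 0 0 0;40 -41.5 0 0 0 0;40 -41.5 0 0 0 0;40 -41.5 0 0 0 0;40 -41.5 0 0 0 0;40 -41.5 20 0 0 0;40 -41.5 40 0 0 0;40 -41.5 53 0 0 0;40 -41.5 60 0 0 0;40 -41.5 64 0 0 0;40 -41.5 67 0 0 0;40 -41.5 68 0 0 0;40 -41.5 68 0 0 0",
  "hand": 0,
  "squeeze": 20
}}

```text
clock: 11.9
tool_pos: [0.4775, 0.204, 0.0461]
ee_rot: [0.0, 0.777, 0.63, 0.0]
force: [-0.6, -0.5, -0.4]
gripper_width: 0.0005
finger_force: 0.0
```

Call:
{"op": "send_rows", "data": {
  "moves": "0 0 1 0 0 0;0 0 2 0 0 0;0 0 3 0 0 0;0 0 4 0 0 0;0 0 5 0 0 0;0 0 5 0 0 0"
}}

```text
clock: 12.4
tool_pos: [0.4778, 0.2043, 0.0425]
ee_rot: [0.0, 0.777, 0.63, 0.001]
force: [-2.7, 0.2, 12.6]
gripper_width: 0.0003
finger_force: 6.2
```

Call:
{"op": "send_rows", "data": {
  "moves": "0 0 1 0 0 0;0 0 2 0 0 0;0 0 3 0 0 0;0 0 3 0 0 0"
}}

```text
clock: 12.73
tool_pos: [0.4775, 0.2041, 0.0383]
ee_rot: [0.0, 0.777, 0.63, 0.001]
force: [0.6, 0.5, 1.5]
gripper_width: 0.0004
finger_force: 0.7
```

Call:
{"op": "send_rows", "data": {
  "moves": "0 0 1 0 0 0;0 0 2 0 0 0;0 0 3 0 0 0;0 0 3 0 0 0"
}}

```text
clock: 13.07
tool_pos: [0.4777, 0.2042, 0.0368]
ee_rot: [0.0, 0.777, 0.63, 0.001]
force: [-4.8, -1.0, 20.8]
gripper_width: 0.0005
finger_force: 10.8
```

Call:
{"op": "send_rows", "data": {
  "moves": "0 0 1 0 0 0;0 0 2 0 0 0;0 0 2 0 0 0"
}}

```text
clock: 13.32
tool_pos: [0.4779, 0.2042, 0.0363]
ee_rot: [0.001, 0.777, 0.63, 0.001]
force: [-9.7, -3.0, 35.3]
gripper_width: 0.001
finger_force: 18.0
```

Call:
{"op": "send_rows", "data": {
  "moves": "0 0 -20 0 0 0;0 0 -38 0 0 0;0 30 -40 0 0 0;0 60 -40 0 0 0;0 84 -38 0 0 0;0 84 -25 0 0 0;0 84 -16 0 0 0;0 84 -12 0 0 0;0 84 -10 0 0 0;0 84 -8 0 0 0;0 84 -6.5 0 0 0;0 84 -5 0 0 0;0 84 -4 0 0 0;0 84 -3 0 0 0;0 84 -3 0 0 0"
}}

```text
clock: 14.57
tool_pos: [0.5594, 0.1867, 0.0368]
ee_rot: [0.0, 0.777, 0.63, 0.0]
force: [-0.5, -1.7, 10.0]
gripper_width: 0.0005
finger_force: 4.8
```

Call:
{"op": "send_rows", "data": {
  "moves": "0 0 1 0 0 0;0 0 2 0 0 0;0 0 2 0 0 0"
}}

```text
clock: 14.82
tool_pos: [0.5596, 0.1867, 0.0364]
ee_rot: [0.001, 0.777, 0.63, 0.001]
force: [-5.0, -2.3, 21.1]
gripper_width: 0.0005
finger_force: 10.2
```

Call:
{"op": "send_rows", "data": {
  "moves": "0 0 1 0 0 0;0 0 2 0 0 0;0 0 2 0 0 0"
}}

```text
clock: 15.07
tool_pos: [0.5597, 0.1867, 0.036]
ee_rot: [0.001, 0.776, 0.63, 0.001]
force: [-7.8, -3.2, 32.4]
gripper_width: 0.0002
finger_force: 16.0
```

Call:
{"op": "send_rows", "data": {
  "moves": "0 0 -20 0 0 0;0 0 -36 0 0 0;-30 0 -40 0 0 0;-60 0 -40 0 0 0;-84 0 -38 0 0 0;-84 0 -25 0 0 0;-84 0 -15 0 0 0;-84 0 -12 0 0 0;-84 0 -10 0 0 0;-84 0 -8 0 0 0;-84 0 -6.5 0 0 0;-84 0 -5 0 0 0;-84 0 -4 0 0 0;-84 0 -3 0 0 0;-84 0 -3 0 0 0"
}}

```text
clock: 16.32
tool_pos: [0.5416, 0.1053, 0.0344]
ee_rot: [-0.0, 0.776, 0.63, -0.0]
force: [-0.4, -0.8, 0.8]
gripper_width: 0.0005
finger_force: 0.0
```

Call:
{"op": "send_rows", "data": {
  "moves": "0 0 1 0 0 0;0 0 2 0 0 0;0 0 2 0 0 0"
}}

```text
clock: 16.57
tool_pos: [0.5417, 0.1053, 0.0341]
ee_rot: [-0.0, 0.776, 0.63, 0.0]
force: [-6.9, 0.4, 18.0]
gripper_width: 0.0005
finger_force: 8.6
```

Call:
{"op": "send_rows", "data": {
  "moves": "0 0 1 0 0 0;0 0 2 0 0 0;0 0 2 0 0 0"
}}

```text
clock: 16.82
tool_pos: [0.5418, 0.1053, 0.034]
ee_rot: [0.0, 0.776, 0.63, 0.0]
force: [-11.9, -1.2, 32.9]
gripper_width: 0.0005
finger_force: 16.4
```

Call:
{"op": "send_rows", "data": {
  "moves": "0 0 -20 0 0 0;0 0 -38 0 0 0;0 -15 -65 0 0 0;0 -45 -70 0 0 0;0 -75 -70 0 0 0;0 -84 -50 0 0 0;0 -84 -25 0 0 0;0 -84 -14 0 0 0;0 -84 -10 0 0 0;0 -84 -8 0 0 0;0 -84 -6 0 0 0;0 -84 -4 0 0 0;0 -84 -3 0 0 0;0 -84 -1 0 0 0;0 -84 0 0 0 0;0 -84 0 0 0 0"
}}

```text
clock: 18.15
tool_pos: [0.4604, 0.1219, 0.034]
ee_rot: [0.001, 0.777, 0.63, 0.001]
force: [-9.1, -1.2, 32.2]
gripper_width: 0.0008
finger_force: 16.0
```

Both near corners are at 34.0 mm, which is home. Now I will re-press the first two for confirmation.

Call:
{"op": "send_rows", "data": {
  "moves": "0 0 -20 0 0 0;0 0 -36 0 0 0;30 0 -40 0 0 0;60 0 -40 0 0 0;84 0 -38 0 0 0;84 0 -25 0 0 0;84 0 -14 0 0 0;84 0 -10 0 0 0;84 0 -7 0 0 0;84 0 -5 0 0 0;84 0 -3 0 0 0;84 0 -1 0 0 0;84 0 0 0 0 0;84 0 0 0 0 0"
}}

```text
clock: 19.32
tool_pos: [0.4776, 0.2038, 0.034]
ee_rot: [0.001, 0.777, 0.63, 0.001]
force: [-8.7, -2.1, 27.6]
gripper_width: 0.0002
finger_force: 13.6
```

Call:
{"op": "send_rows", "data": {
  "moves": "0 0 -20 0 0 0;0 0 -36 0 0 0;0 30 -40 0 0 0;0 60 -40 0 0 0;0 84 -38 0 0 0;0 84 -25 0 0 0;0 84 -14 0 0 0;0 84 -10 0 0 0;0 84 -7 0 0 0;0 84 -5 0 0 0;0 84 -3 0 0 0;0 84 -1 0 0 0;0 84 0 0 0 0;0 84 0 0 0 0"
}}

```text
clock: 20.48
tool_pos: [0.559, 0.187, 0.0341]
ee_rot: [0.0, 0.776, 0.63, 0.001]
force: [-8.6, -3.0, 21.3]
gripper_width: 0.0002
finger_force: 11.1
```

Call:
{"op": "send_rows", "data": {
  "moves": "0 0 -20 0 0 0;0 0 -60 0 0 0;0 0 -100 0 0 0;-42 -42 -160 0 0 0;-42 -42 -170 0 0 0;-42 -42 -170 0 0 0;-42 -42 -170 0 0 0;-42 -42 -170 0 0 0"
}}

```text
clock: 21.15
tool_pos: [0.5097, 0.1544, 0.2011]
ee_rot: [0.0, 0.777, 0.63, 0.001]
force: [0.2, -0.1, -0.4]
gripper_width: 0.0005
finger_force: 0.0
```

Run:
```python
from h import *
c=bot.calibration("wrist");im=bot.camera("wrist");cv2.imwrite("pics/w5.png",im[:,:,::-1]);s=bot.state();print(s['tool_pos'],s['clock'])
H=hsv(im);m=((H[...,0]>45)&(H[...,0]<85)&(H[...,1]>100)).astype(np.uint8)
cs,_=cv2.findContours(m,cv2.RETR_EXTERNAL,cv2.CHAIN_APPROX_NONE)
k=max(cs,key=cv2.contourArea);p=cast(c,k[:,0,:],.034)[:,:2]
print(cv2.minAreaRect((p*1000).astype(np.float32)),cv2.boundingRect(k))
```

```text
[0.50947461 0.1544262  0.19999193] 21.2
((511.7716064453125, 165.27088928222656), (138.28961181640625, 109.06095123291016), 78.25706481933594) (245, 134, 131, 156)
```

View pics/w5.png

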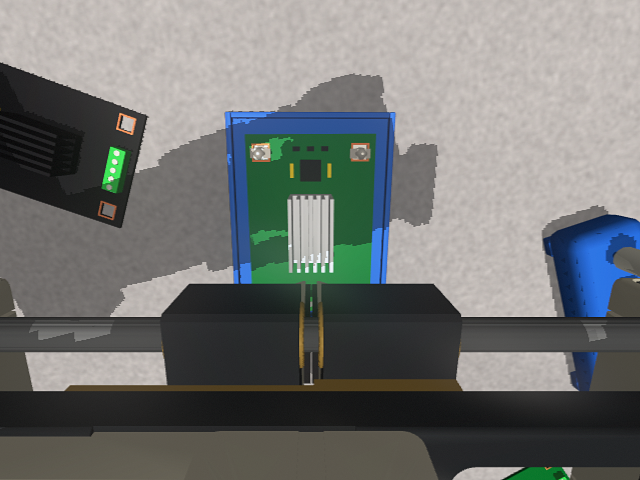

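The wrist view shows the board in the housing with the posts through both visible holes. I will touch each corner gently at 37.5 mm; an unclicked one would push back there.

Call:
{"op": "send_rows", "data": {
  "moves": "42 -42 40 0 0 0;42 -42 80 0 0 0;42 -42 120 0 0 0;42 -42 150 0 0 0;42 -42 160 0 0 0;42 -42 163 0 0 0;42 -42 163 0 0 0;42 -42 163 0 0 0"
}}

```text
clock: 21.87
tool_pos: [0.4761, 0.2042, 0.0355]
ee_rot: [-0.001, 0.776, 0.63, -0.002]
force: [0.1, 0.6, 0.5]
gripper_width: 0.0004
finger_force: 0.0
```

Call:
{"op": "send_rows", "data": {
  "moves": "0 0 -25 0 0 0;0 0 -36 0 0 0;0 30 -40 0 0 0;0 60 -40 0 0 0;0 84 -36 0 0 0;0 84 -15 0 0 0;0 84 -4 0 0 0;0 84 0 0 0 0;0 84 0 0 0 0;0 84 0 0 0 0"
}}

```text
clock: 22.7
tool_pos: [0.5586, 0.187, 0.0373]
ee_rot: [-0.0, 0.777, 0.63, -0.001]
force: [-0.8, -0.0, -0.2]
gripper_width: 0.0002
finger_force: 0.0
```

Call:
{"op": "send_rows", "data": {
  "moves": "0 0 -25 0 0 0;0 0 -36 0 0 0;-30 0 -40 0 0 0;-60 0 -40 0 0 0;-84 0 -36 0 0 0;-84 0 -15 0 0 0;-84 0 -4 0 0 0;-84 0 0 0 0 0;-84 0 0 0 0 0;-84 0 0 0 0 0"
}}

```text
clock: 23.53
tool_pos: [0.5423, 0.1052, 0.038]
ee_rot: [0.0, 0.776, 0.63, 0.0]
force: [0.4, 0.1, 0.5]
gripper_width: 0.0004
finger_force: 0.0
```

Call:
{"op": "send_rows", "data": {
  "moves": "0 0 -25 0 0 0;0 0 -60 0 0 0;0 -15 -70 0 0 0;0 -45 -70 0 0 0;0 -75 -70 0 0 0;0 -84 -45 0 0 0;0 -84 -15 0 0 0;0 -84 -4 0 0 0;0 -84 0 0 0 0;0 -84 0 0 0 0;0 -84 0 0 0 0"
}}

```text
clock: 24.45
tool_pos: [0.4607, 0.1221, 0.0386]
ee_rot: [0.0, 0.777, 0.63, 0.001]
force: [0.9, -0.6, 0.0]
gripper_width: 0.0004
finger_force: 0.0
```

Call:
{"op": "send_rows", "data": {
  "moves": "0 0 -20 0 0 0;0 0 -60 0 0 0;0 0 -100 0 0 0;-100 0 -140 0 0 0;-100 0 -170 0 0 0;-140 0 -170 0 0 0;-180 0 -170 0 0 0;-180 0 -170 0 0 0;-180 0 -170 0 0 0;-180 0 -170 0 0 0"
}}

```text
clock: 25.28
tool_pos: [0.4231, -0.0558, 0.2094]
ee_rot: [0.001, 0.778, 0.628, 0.001]
force: [-0.4, -0.4, -0.2]
gripper_width: 0.0003
finger_force: 0.0
```

Run:
```python
from h import *
for n in("scene","top"):
    im=bot.camera(n);c=bot.calibration(n);u,v=proj(c,[.5094,.154,.04])[0].astype(int)
    cv2.imwrite(f"pics/{n}9.png",cv2.resize(im[v-60:v+60,u-65:u+65,::-1],None,fx=3,fy=3,interpolation=cv2.INTER_CUBIC))
    H=hsv(im);m=((H[...,0]>45)&(H[...,0]<85)&(H[...,1]>100)).astype(np.uint8)
    cs,_=cv2.findContours(m,cv2.RETR_EXTERNAL,cv2.CHAIN_APPROX_NONE)
    k=max((k for k in cs if np.hypot(*(cv2.minAreaRect(k)[0]-np.array([u,v])))<60),key=cv2.contourArea);p=cast(c,k[:,0,:],.034)[:,:2]
    print(n,cv2.minAreaRect((p*1000).astype(np.float32)))
a,b=[cv2.imread(f"pics/{n}9.png") for n in("scene","top")]
cv2.imwrite("pics/fin.png",np.hstack([a,b]));print(bot.state()['clock'])
```

```text
scene ((512.0255737304688, 154.3347930908203), (162.72410583496094, 109.19634246826172), 78.25965118408203)
top ((509.31243896484375, 153.7509765625), (157.0797576904297, 108.88038635253906), 78.21314239501953)
25.3833
```

View pics/fin.png

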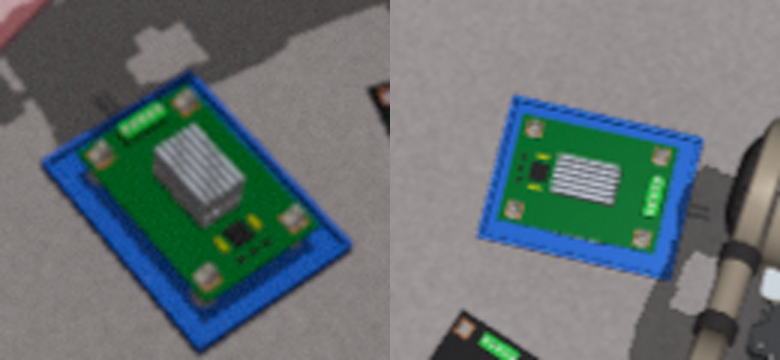

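Both views show the board centred and flat in the housing. My touches at the last two corners stopped a little high (38–38.6 mm), so I will touch those two once more, lower.

Call:
{"op": "send_rows", "data": {
  "moves": "40 0 0 0 0 0;80 0 0 0 0 0;120 0 0 0 0 0;160 0 30 0 0 0;180 0 60 0 0 0;180 0 100 0 0 0;180 0 140 0 0 0;180 0 160 0 0 0;180 0 170 0 0 0;180 0 172 0 0 0;180 0 172 0 0 0;180 0 172 0 0 0"
}}

```text
clock: 26.38
tool_pos: [0.4595, 0.1232, 0.0355]
ee_rot: [-0.0, 0.776, 0.631, -0.0]
force: [0.0, -0.4, 0.2]
gripper_width: 0.0001
finger_force: 0.0
```

Call:
{"op": "send_rows", "data": {
  "moves": "0 0 -25 0 0 0;0 0 -60 0 0 0;0 15 -70 0 0 0;0 45 -70 0 0 0;0 75 -70 0 0 0;0 84 -45 0 0 0;0 84 -15 0 0 0;0 84 -4 0 0 0;0 84 0 0 0 0;0 84 0 0 0 0;0 84 0 0 0 0"
}}

```text
clock: 27.3
tool_pos: [0.5421, 0.1051, 0.0365]
ee_rot: [0.0, 0.776, 0.63, 0.0]
force: [-0.9, -0.8, 0.4]
gripper_width: 0.0006
finger_force: 0.0
```

All four corners stay down. I will retreat and hand in.

Call:
{"op": "send_rows", "data": {
  "moves": "0 0 -20 0 0 0;0 0 -60 0 0 0;0 0 -100 0 0 0;0 0 -140 0 0 0;0 0 -160 0 0 0;0 0 -160 0 0 0;0 0 -160 0 0 0;0 0 -160 0 0 0"
}}

```text
clock: 27.97
tool_pos: [0.5413, 0.1046, 0.1955]
ee_rot: [-0.0, 0.777, 0.63, -0.0]
force: [-0.4, 0.1, 0.0]
gripper_width: 0.0006
finger_force: 0.0
```

```bash
python3 -c "
from workcell import bot
print(bot.hand_in())"
```

```text
the job is handed in; nothing more can be done
None
```

The board was laid loosely on the posts, released, and pressed home at all four corners (none springs back up); the job was handed in at about 28 s with the manifold, bottle and tub untouched, though hand-in returned no verdict.

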